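# Fold the spice cupboard open and fetch the red-capped jar

## Task

Pull the small worktop cupboard's bifold door by its bar handle until both panels are folded right back against the left side, then take out the spice jar with the red cap and stand it upright on the bare part of the chopping board, setting it down rather than dropping it. Leave the door folded open, and do not disturb the other jars in the cupboard.

Things in the scene. Friction and masses are not known exactly. Their poses are not given: they have to be found in the camera images.
- cupboard: White worktop spice cupboard, fixed, 406 wide x 152 deep x 260 mm high, with a wooden bifold door. Origin: underside, mid width, at the side walls' front edge; x into it, y to its left (seen from the robot), z up. Floor top z 12, roof underside 242, side walls' inner faces y +-191, back x 122; roof and floor jut out to x -22 mm. Under the roof only a tool leaning forward about 45 deg reaches.
- door_pivot (a point): On the upright axis of the inner (left) panel, cupboard x -4, y +185, z 128 mm; axes as the cupboard. Each panel: 185 mm between axes, 12 thick, 17 to 240 mm high. At angle q the fold is at cupboard (-4 - 185 sin q, 185 - 185 cos q) mm; the outer panel hangs on it, turned by +q (counterclockwise from above), its far edge in the front track at y = 185 - 370 cos q.
- inner_panel (a joint): Folding angle q of the bifold door, rad: 0 shut, stop at 1.45 (folded right back). The fold between the panels swings out towards the robot and to the left while the outer panel's far edge runs left in the track. Light friction keeps the door where it is left.
- door_handle (a point): Grip point on the handle, an upright round steel bar 12 mm thick, 154 to 240 mm above the worktop, on the outer panel; its axis is 34 mm off the face. The point is on the bar's axis, 222 mm up; from the fold it lies at x -46, y -35 mm in axes that are the cupboard's turned by +q (also this point's axes). Two 9 mm standoffs, 172 and 218 mm up, join bar and panel.
- red_jar: Glass spice jar with red cap, 45 mm thick, 108 mm high, about 0.11 kg. Origin: centre of its underside, z up. Stands in the cupboard's front row in one of two places 77 mm apart, in the middle and to its right; the green-capped jar has the other.
- green_jar: Glass spice jar with green cap, 41 mm thick, 108 mm high; stays in the cupboard. Origin: centre of its underside.
- honey_jar: Honey jar with white cap, 58 x 62 x 99 mm, in the cupboard's left part; stays there. Origin: centre of its underside.
- board_spot (a point): Middle of the bare near part of a wooden chopping board lying flat right of the cupboard (232 x 432 x 23 mm; x, y, z axes of the board, y along its length, +y towards the cupboard). The point is on the top face, 23 mm above the worktop, on the centre line, 106 mm from the +y end. It does not shift. The +y end has a grip slot; a tomato and an onion lie on the other half.

How it is judged:
By the outcome, as a careful person would: the job done as asked, in the order asked, and still so for the second after the job is handed in, with the robot touching nothing.
It also fails if it takes over 72 s, if anything falls off the work surface, if the arm or the gripper's body presses on something with over 40 N, if the wrist force passes 120 N, or if a joint passes its speed limit or range.

## Robot

A 6-joint arm with a two-finger parallel gripper is mounted at the origin on a cart in front of the work surface, level with it; the furniture and walls round the work are solid. World frame = base frame: x ahead of the robot, y to its left, z up, the work surface at z = 0. Lengths are in m, angles in rad, forces in N, time in s.
With the tool pointing down it reaches from about 0.35 to 1 m from the base axis. Payload 7.1 kg.
Tool frame: the origin (TCP) lies midway between the tips of the shut fingers; the grasp point (between the pads) lies bot.grasp_offset behind it (bot.grasp_offset is the distance from the TCP to the grasp point, in m); z points along the fingers, y is the direction in which the jaws open and shut (so a half turn about z gives the same grasp; the last joint's range is limited). The gripper opens to 85 mm and grips with 20 to 120 N. Pads are 22 mm wide; open, the fingers measure 114 mm over their backs; the gripper's body (76 mm by 85 mm) begins 54 mm behind the grasp point. The pads swing forward as they close: fully open they stand 13 mm farther back than shut.
Start: joints at [-1.322, 0.423, 1.63, -0, 1.089, -0.019], TCP at [0.165, -0.603, 0.231] pointing down, gripper open.
Joint ranges: [-3, 3], [-0.9, 2.11], [0.09, 2.58], [-1.31, 4.45], [0.11, 2.69], [-2.54, 2.54]. Speed limits (rad/s): [2.39, 2.39, 3.01, 3.14, 3.14, 3.14].

## Interface

Orientations are given as a rotation vector (axis times angle).
In Python, from plant import bot, grip, kinematics, imaging, order, readout gives the robot as it stands. The module is installed in compiled form; this text tells all that it offers. Calls block until the motion is done:
- bot.movep(position, orientation): joint-space move of the TCP to a pose.
- bot.move_straight(position, speed=0.15, attitude=None, contact_N=None): straight line of the TCP; attitude=None keeps the orientation; speed is the mean speed in m/s. With contact_N (N) it stops when the force on the tool has changed by that much, and returns True; else False.
- bot.set_joints(angles): joint-space move.
- grip(opening, force=None): opening from 0.0 (shut) to 1.0 (fully open); force is the grip in N (None keeps the last); returns when the fingers have stopped.
- bot.wait(seconds).
- kinematics.solve_ik(position, orientation): joint angles nearest the present ones, or None.
- imaging.camera(name): name is "scene" or "side" or "wrist"; returns (picture, depth): 480x640x3 uint8, blue, green, red; 480x640 float32, m along the optical axis (not along the pixel's ray), 0 where there is no reading.
- imaging.get_calibration(name): a dict with "camera_matrix" (3x3 intrinsics, pixels), "R" (3x3) and "t" (3): a world point X has camera coordinates R X + t. Camera axes: x right, y down, z forward; pixel columns grow to the right and rows downward; lengths in m; the calibration is good to about 2 mm. A picture is of the moment at which its call begins: read the wrist's pose just before it. get_calibration takes no time and is no camera call; for the wrist camera it gives the pose at the moment of the call.
A pose or a line that the arm cannot do raises bot.PlanningError and nothing moves.
- order.job_done(): hands the job in, once; it reports no verdict.
Readings, each from a call of its own:
- readout.read_time(): time.
- readout.read_q(): joint angles.
- readout.read_qd(): joint speeds.
- readout.read_joint_torque(): joint torques, N m.
- readout.read_tcp_pos(): TCP position.
- readout.read_tool_rot(): TCP orientation.
- readout.read_contact_force(): force on the tool from outside, world axes, zero at the start.
- readout.read_wrist_torque(): the same for the moment, N m.
- readout.read_grip_width(): opening from 0.0 (shut) to 1.0 (fully open).
Only numpy, scipy, OpenCV 4.12 (cv2) and the standard library are available. Lean on these libraries where they do the work, as an engineer would, in place of code of your own. Each camera call takes 0.05 s, during which the arm holds its last target.

## Working session

There is one attempt and no reset: what is moved stays moved. The work goes in short steps, each a Python script; the robot and the scene stay as the last script left them, time stands still between calls to the robot, and variables do not carry over. Pictures are saved under pics/ and viewed, and the job is handed in when it is done.

```bash
ls; mkdir -p pics; python3 - <<'E'
from plant import bot, grip, kinematics, imaging, order, readout
import cv2, numpy as np
np.set_printoptions(precision=4,suppress=True)
for n in ["scene","side","wrist"]:
    im,d=imaging.camera(n); cv2.imwrite(f"pics/{n}0.png",im); np.save(f"{n}0.npy",d)
    c=imaging.get_calibration(n); print(n,c["camera_matrix"],c["R"],c["t"], -c["R"].T@c["t"])
print(readout.read_time(),bot.grasp_offset,readout.read_tool_rot(),readout.read_tcp_pos(),readout.read_grip_width())
E
```

```text
pics
scene [[622.0064   0.     321.808 ]
 [  0.     622.0064 244.0824]
 [  0.       0.       1.    ]] [[ 0.3643 -0.9312  0.0131]
 [-0.4416 -0.1851 -0.8779]
 [ 0.8199  0.314  -0.4786]] [-0.4119  0.3451  1.0774] [-0.5809 -0.658   0.8241]
side [[570.2917   0.     317.698 ]
 [  0.     570.2917 229.0652]
 [  0.       0.       1.    ]] [[-0.9574 -0.2884  0.0109]
 [-0.1568  0.4879 -0.8587]
 [ 0.2423 -0.8239 -0.5123]] [0.543  0.3091 1.0382] [0.3167 0.8611 0.7914]
wrist [[393.5427   0.     324.4223]
 [  0.     393.5427 240.7695]
 [  0.       0.       1.    ]] [[ 0.2637 -0.9646 -0.0014]
 [-0.9205 -0.2521  0.2985]
 [-0.2883 -0.0774 -0.9544]] [-0.6241 -0.0391  0.3802] [ 0.2382 -0.5824  0.3736]
0.15 0.0187 [-3.1123 -0.4192  0.0002] [ 0.1653 -0.6023  0.2307] 1.004238031857669
```

View pics/scene0.png

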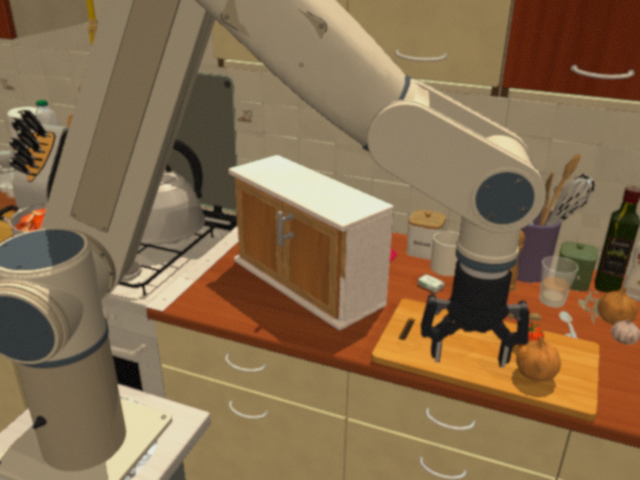

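View pics/side0.png

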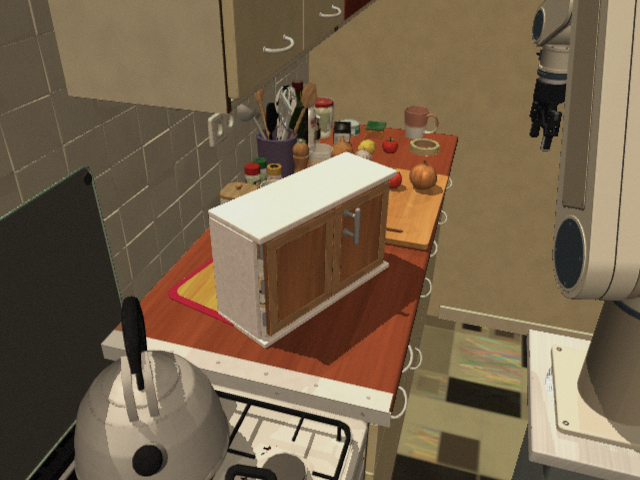

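View pics/wrist0.png

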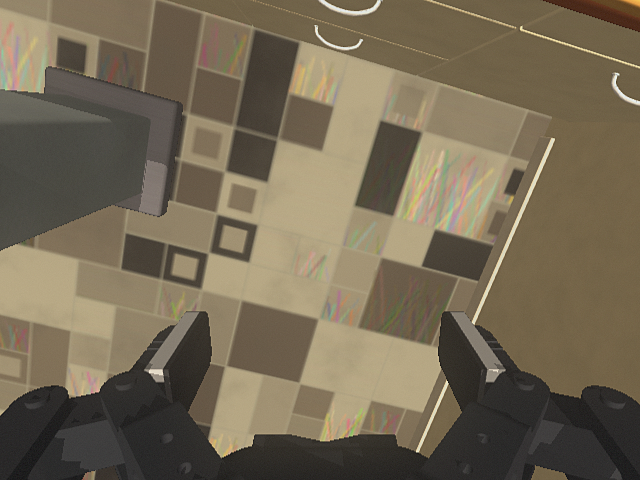

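The scene view shows the cupboard with its white roof, corners at about (231,170), (278,157), (391,207) and (342,223). The handle is at (285,228). The board is at lower right, with its grip slot at (406,329). The door is shut. Next I'll locate the roof, board and handle.

```bash
cat > h.py <<'E'
from plant import bot, grip, kinematics, imaging, order, readout
import cv2, numpy as np
from scipy.spatial.transform import Rotation as Ro
np.set_printoptions(precision=4,suppress=True)
def rays(c,px):
    px=np.atleast_2d(px).astype(float); K=c["camera_matrix"]
    d=np.c_[(px[:,0]-K[0,2])/K[0,0],(px[:,1]-K[1,2])/K[1,1],np.ones(len(px))]@c["R"]
    return -c["R"].T@c["t"], d
def plane(c,px,z):
    o,d=rays(c,px); return o+d*((z-o[2])/d[:,2])[:,None]
def proj(c,X):
    p=(np.atleast_2d(X)@c["R"].T+c["t"])@c["camera_matrix"].T; return p[:,:2]/p[:,2:]
def cloud(c,d):
    v,u=np.mgrid[0:480,0:640]; K=c["camera_matrix"]
    P=np.stack([(u-K[0,2])/K[0,0]*d,(v-K[1,2])/K[1,1]*d,d],-1)
    return (P-c["t"])@c["R"]
E
python3 - <<'E'
from h import *
for n in ["scene","side"]:
    im=cv2.imread(f"pics/{n}0.png"); d=np.load(f"{n}0.npy"); c=imaging.get_calibration(n)
    P=cloud(c,d); 
    for nm,z0 in (("roof",.26),("board",.023)):
        m=(d>0)&(abs(P[...,2]-z0)<.008)
        hsv=cv2.cvtColor(im,cv2.COLOR_BGR2HSV)
        if nm=="roof": m&=(hsv[...,1]<60)&(hsv[...,2]>170)
        else: m&=(hsv[...,0]>11)&(hsv[...,0]<25)&(hsv[...,1]>110)&(hsv[...,2]>150)
        m=cv2.morphologyEx(m.astype(np.uint8),cv2.MORPH_OPEN,np.ones((3,3)))
        k,l,s,ce=cv2.connectedComponentsWithStats(m)
        i=1+np.argmax(s[1:,4]); print(n,nm,s[i])
        ct=max(cv2.findContours((l==i).astype(np.uint8),0,1)[0],key=cv2.contourArea)
        W=plane(c,ct[:,0],z0)[:,:2]
        r=cv2.minAreaRect((W*1000).astype(np.float32)); print(r); print(cv2.boxPoints(r)); print("z med",np.median(P[l==i][:,2]))
        o=im.copy(); cv2.drawContours(o,[ct],-1,(255,0,255),1); cv2.imwrite(f"pics/{n}_{nm}.png",o)
E
python3 -c "
import cv2,numpy as np
a=[cv2.imread(f'pics/{n}.png') for n in ['scene_roof','scene_board','side_roof','side_board']]
o=np.vstack([np.hstack([a[0][120:420,200:620],a[1][120:420,200:620]])])
cv2.imwrite('pics/m1.png',cv2.resize(o,(800,int(800*300/840))))
o=np.hstack([a[2][80:380,150:480],a[3][80:380,150:480]]);cv2.imwrite('pics/m2.png',o)"
```

```text
scene roof [ 231  156  161   70 4641]
((628.00439453125, -153.31394958496094), (404.7352600097656, 150.0325927734375), 63.32450485229492)
[[ 470.1223 -300.4647]
 [ 604.1859 -367.8199]
 [ 785.8865   -6.1632]
 [ 651.8229   61.192 ]]
z med 0.25837306920759934
scene board [ 372  299  227  116 9352]
((499.3728332519531, -611.1617431640625), (429.3499450683594, 232.5703125), 88.74174499511719)
[[ 378.4017 -823.2315]
 [ 610.9159 -828.3384]
 [ 620.344  -399.092 ]
 [ 387.8298 -393.985 ]]
z med 0.0210080975043153
side roof [ 210  153  184   86 6534]
((632.705810546875, -141.46397399902344), (403.1670837402344, 150.04443359375), 63.12273025512695)
[[ 474.6556 -287.3557]
 [ 608.4918 -355.188 ]
 [ 790.756     4.4278]
 [ 656.9198   72.26  ]]
z med 0.25826868792317687
side board [ 386  170   57   75 2534]
((466.46807861328125, -599.2115478515625), (428.31646728515625, 153.66880798339844), 88.73905944824219)
[[ 384.9396 -811.6271]
 [ 538.5712 -815.0087]
 [ 547.9966 -386.796 ]
 [ 394.365  -383.4144]]
z med 0.020259604497523724
```

```bash
cat >> h.py <<'E'
class Cup:
    def __init__(s,o,yaw):
        s.o=np.array(o,float); s.yaw=yaw; s.R=Ro.from_euler('z',yaw).as_matrix()
    def w(s,p): return s.o+s.R@np.array(p,float)
    def inv(s,p): return (np.atleast_2d(p)-s.o)@s.R
def handle(q,z=.222):
    f=np.array([-.004-.185*np.sin(q),.185-.185*np.cos(q)])
    c,n=np.cos(q),np.sin(q)
    return np.array([f[0]+c*-.046-n*-.035, f[1]+n*-.046+c*-.035, z])
def rot(yaw,lean,flip):
    # tool z: leaning forward 'lean' from straight down in heading yaw; jaws horizontal perpendicular to heading
    h=np.array([np.cos(yaw),np.sin(yaw),0]); z=np.sin(lean)*h-np.cos(lean)*np.array([0,0,1.])
    y=np.array([-np.sin(yaw),np.cos(yaw),0])*(1 if not flip else -1)
    return Ro.from_matrix(np.c_[np.cross(y,z),y,z]).as_rotvec()
E
python3 - <<'E'
from h import *
T=Ro.from_rotvec(readout.read_tool_rot()).as_matrix(); c=imaging.get_calibration("wrist")
cp=-c["R"].T@c["t"]; print("cam in tool",T.T@(cp-readout.read_tcp_pos())); print("cam axes in tool (rows x,y,z)\n",c["R"]@T)
C=Cup([.582,-.123,0],np.radians(-26.8))
go=bot.grasp_offset
q0=readout.read_q()
for flip in (0,1):
    print("flip",flip)
    for q in np.linspace(0,1.45,6):
        R=rot(C.yaw+q,0,flip); p=C.w(handle(q))-[0,0,go]
        print(q,C.w(handle(q)),kinematics.solve_ik(p,R))
    for lean in (45,):
      for y in (0,-.077):
       for x in (-.15,.03):
        R=rot(C.yaw,np.radians(lean),flip); zt=Ro.from_rotvec(R).as_matrix()[:,2]
        print("jar",x,y,kinematics.solve_ik(C.w([x,y,.08])+zt*go,R))
      for yaw in (-60,-45,-30,0):
        R=rot(np.radians(yaw),np.radians(lean),flip); zt=Ro.from_rotvec(R).as_matrix()[:,2]
        print("board",yaw,kinematics.solve_ik(np.array([.502,-.497,.1])+zt*go,R))
# depth compare
for n in ["scene","side"]:
    im=cv2.imread(f"pics/{n}0.png"); d=np.load(f"{n}0.npy"); c=imaging.get_calibration(n); P=cloud(c,d)
    m=(d>0)&(abs(P[...,2]-.258)<.006)&(P[...,0]>.4)&(P[...,0]<.82)&(P[...,1]>-.4)&(P[...,1]<.1)
    q=P[m]; r=cv2.minAreaRect((q[:,:2]*1000).astype(np.float32)); print(n,len(q),r,np.median(q,0))
    A=np.c_[q[:,:2],np.ones(len(q))]; print(np.linalg.lstsq(A,q[:,2],rcond=None)[0])
E
```

```text
cam in tool [ 0.0755 -0.0001 -0.1429]
cam axes in tool (rows x,y,z)
 [[-0.0009  1.      0.0003]
 [-0.9544 -0.0008 -0.2985]
 [-0.2985 -0.0005  0.9544]]
flip 0
0.0 [ 0.5216 -0.1317  0.222 ] [-0.2694  0.3326  1.8455 -0.      0.9635 -1.3725]
0.29 [ 0.4832 -0.1168  0.222 ] [-0.261   0.2746  1.9315  0.      0.9356 -1.6541]
0.58 [ 0.4598 -0.0884  0.222 ] [-0.2154  0.2327  1.9907  0.      0.9182 -1.8984]
0.8699999999999999 [ 0.4532 -0.049   0.222 ] [-0.1338  0.2146  2.0155 -0.      0.9115 -2.1069]
1.16 [ 0.4641 -0.0018  0.222 ] [-0.0296  0.2266  1.999  -0.      0.9159 -2.2927]
1.45 [0.4914 0.0491 0.222 ] [ 0.0756  0.2699  1.9382  0.      0.9335 -2.4775]
jar -0.15 0 [0.0839 0.6314 2.4752 3.7124 0.7558 1.5441]
jar 0.03 0 [-0.1351  0.647   2.1445  3.6815  0.4659  1.3188]
jar -0.15 -0.077 [-0.194   0.6541  2.545   3.401   0.8409  1.5917]
jar 0.03 -0.077 [-0.3122  0.6382  2.1881  3.3831  0.476   1.4657]
board -60 [-0.7014  0.6549  1.9672  3.9554  0.336   1.0352]
board -45 [-0.8019  0.6477  1.9886  3.0994  0.2803  1.5997]
board -30 [-0.9019  0.6543  1.9688  2.2716  0.3487  2.1361]
board 0 [-1.0447
[... 659 characters left out ...]
8]
jar -0.15 -0.077 [-0.194   0.6541  2.545   3.401   0.8409 -1.5499]
jar 0.03 -0.077 [-0.3122  0.6382  2.1881  3.3831  0.476  -1.6758]
board -60 [-0.7014  0.6549  1.9672  3.9554  0.336  -2.1064]
board -45 [-0.8019  0.6477  1.9886  3.0994  0.2803 -1.5419]
board -30 [-0.9019  0.6543  1.9688  2.2716  0.3487 -1.0055]
board 0 [-1.0447  0.7068  1.8209  1.3816  0.672  -0.6433]
scene 5054 ((632.1149291992188, -150.46893310546875), (412.9535827636719, 159.80592346191406), 63.773189544677734) [ 0.6143 -0.1768  0.2582]
[ 0.0059 -0.0027  0.254 ]
side 7042 ((634.4097900390625, -145.205078125), (408.2695007324219, 157.68353271484375), 63.40262985229492) [ 0.6414 -0.1099  0.2582]
[ 0.0043 -0.0022  0.255 ]
```

View pics/m1.png

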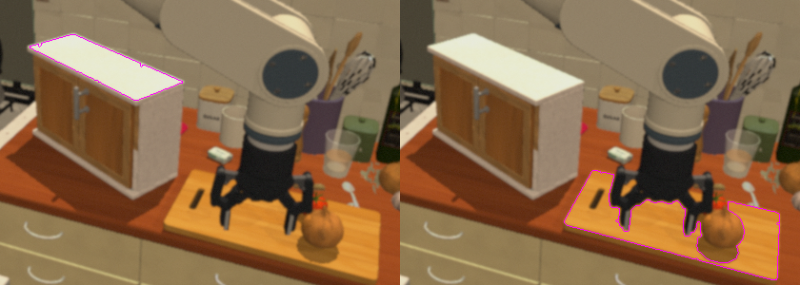

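View pics/m2.png

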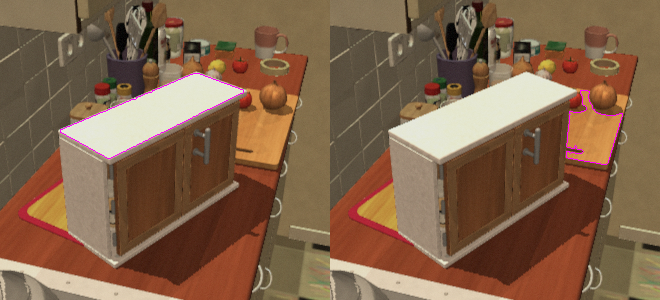

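The masks sit tightly on the roof and board. The depth readings put the cupboard top's centre at about (0.634, -0.148). I'll hover over the handle and refine with the wrist camera.

```bash
python3 - <<'E'
from h import *
C=Cup([.5855,-.1235,0],np.radians(-26.7))
R=rot(C.yaw,0,1); p=C.w(handle(0)); 
bot.movep([p[0]-.05,p[1]+.025,.37],R)
c=imaging.get_calibration("wrist")
im,d=imaging.camera("wrist"); np.save("w1.npy",d); np.save("w1c.npy",c,allow_pickle=True)
P=[C.w([-.022,.203,.26]),C.w([-.022,-.203,.26]),C.w([.13,.203,.26]),C.w([.13,-.203,.26]),C.w(handle(0,.24)),C.w(handle(0,.154))]
uv=proj(c,P); print(uv)
cv2.imwrite("pics/w1raw.png",im)
for a in uv: cv2.drawMarker(im,tuple(int(v) for v in np.clip(a,-1000,2000)),(255,0,255),0,12,1)
cv2.imwrite("pics/w1.png",im)
print(readout.read_time(),readout.read_tcp_pos())
E
```

```text
[[ -69.2375  104.2596]
 [ 599.7258  103.2626]
 [-162.1197 -222.7251]
 [ 664.0764 -224.5925]
 [ 322.9134  148.4685]
 [ 323.3208  141.1576]]
2.35 [ 0.475  -0.1079  0.3698]
```

View pics/w1.png

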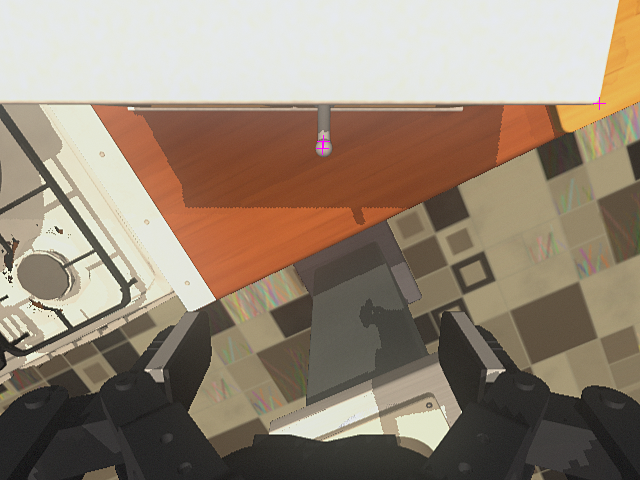

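The wrist view matches the prediction to about 1 px: bar top at (323,148) and roof corner at (600,103). Now I'll descend and grip.

```bash
python3 - <<'E'
from h import *
C=Cup([.5855,-.1235,0],np.radians(-26.7)); go=bot.grasp_offset
R=rot(C.yaw,0,1); p=C.w(handle(0))-[0,0,go]
bot.move_straight([p[0],p[1],.30],.2)
print(bot.move_straight(p,.12,contact_N=15))
grip(0.0,40)
print(readout.read_grip_width(),readout.read_contact_force(),readout.read_tcp_pos(),p,readout.read_time())
E
```

```text
False
0.12443106519711712 [-0.9437  0.8207  2.5466] [ 0.5251 -0.1323  0.2035] [ 0.5251 -0.1323  0.2033] 4.575
```

```bash
python3 - <<'E'
from h import *
C=Cup([.5855,-.1235,0],np.radians(-26.7)); go=bot.grasp_offset
for q in np.arange(.12,.61,.12):
    p=C.w(handle(q))-[0,0,go]
    r=bot.move_straight(p,.09,attitude=rot(C.yaw+q,0,1),contact_N=45)
    print(round(q,2),r,readout.read_contact_force(),readout.read_wrist_torque(),readout.read_grip_width(),readout.read_time())
    if r: break
im,d=imaging.camera("scene"); cv2.imwrite("pics/s2.png",im)
im,d=imaging.camera("side"); cv2.imwrite("pics/d2.png",im)
E
python3 -c "
import cv2,numpy as np
a=cv2.imread('pics/s2.png')[100:400,180:500];b=cv2.imread('pics/d2.png')[100:400,150:470]
cv2.imwrite('pics/m3.png',np.hstack([a,b]))"
```

```text
0.12 False [-1.0083  0.9417  2.3622] [ 0.0777  0.1183 -0.0181] 0.12591896866149963 4.925
0.24 False [-0.9545  0.0618  2.9509] [-0.0584  0.2194 -0.0385] 0.12616250884237853 5.2583
0.36 False [-3.1325 -1.2929  4.7194] [-0.1242  0.3833 -0.0395] 0.12269212916339901 5.5833
0.48 False [-2.9731 -0.9769  5.4855] [-0.1927  0.4688 -0.0245] 0.12958063427706104 5.9
0.6 False [-3.5539 -0.6434  6.7099] [-0.0917  0.4868 -0.0136] 0.1230826428047628 6.225
```

View pics/m3.png

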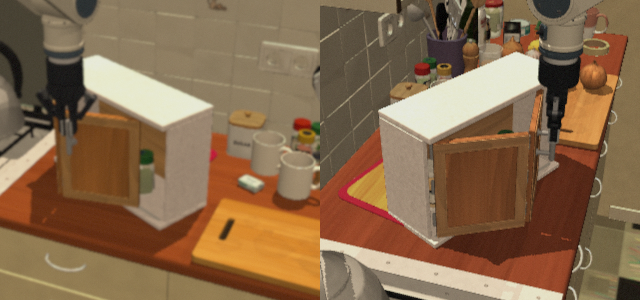

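The door is following with low forces. The green cap shows at the right, so the red jar is in the middle. I'll keep pulling.

```bash
python3 - <<'E'
from h import *
C=Cup([.5855,-.1235,0],np.radians(-26.7)); go=bot.grasp_offset
for q in [.72,.84,.96,1.08,1.2,1.32,1.42,1.465]:
    p=C.w(handle(q))-[0,0,go]
    r=bot.move_straight(p,.09,attitude=rot(C.yaw+q,0,1),contact_N=45)
    print(round(q,2),r,readout.read_contact_force(),readout.read_wrist_torque(),readout.read_grip_width(),readout.read_time())
    if r: break
im,d=imaging.camera("scene"); cv2.imwrite("pics/s3.png",im)
im,d=imaging.camera("side"); cv2.imwrite("pics/d3.png",im)
E
python3 -c "
import cv2,numpy as np
a=cv2.imread('pics/s3.png')[100:400,180:500];b=cv2.imread('pics/d3.png')[100:400,150:470]
cv2.imwrite('pics/m4.png',np.hstack([a,b]))"
```

```text
0.72 False [-4.0388 -0.3867  6.3501] [0.0902 0.5393 0.0039] 0.12113941747759094 6.65
0.84 False [-3.6074 -0.5456  6.2254] [0.1086 0.5208 0.0065] 0.1236108910530639 6.9917
0.96 False [-2.3041  1.6644  6.7931] [0.1494 0.4276 0.0302] 0.12543656007957465 7.35
1.08 False [-1.341   0.6975  5.5135] [ 0.1379  0.3226 -0.0258] 0.1225073927927413 7.725
1.2 False [-1.0116  0.88    5.2162] [0.1592 0.1121 0.0886] 0.12549608420597153 8.1167
1.32 False [-0.6853 -0.0908  5.1214] [ 0.0702 -0.0169 -0.0355] 0.12336221096654565 8.525
1.42 False [ 1.8949 -0.7138  4.0082] [-0.1558 -0.2775  0.0452] 0.12618233373910698 8.9083
1.47 False [ -2.0986 -10.8322   7.5051] [-1.5383  0.2822 -0.057 ] 0.12331329401904595 9.1667
```

View pics/m4.png

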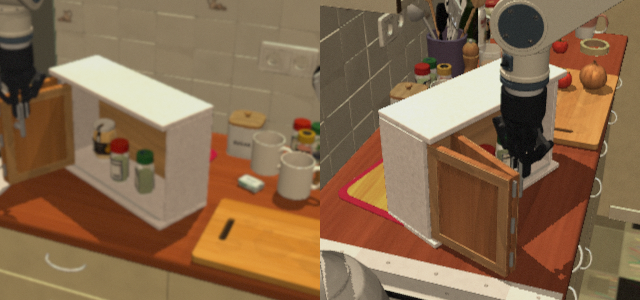

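The door is folded right back, and a force rise of about 10 N at the end marks the stop. The red jar is at the middle, about (300,250) in full scene pixels. I'll release, lift and locate the jars.

```bash
python3 - <<'E'
from h import *
C=Cup([.5855,-.1235,0],np.radians(-26.7)); go=bot.grasp_offset
grip(1.0); p=readout.read_tcp_pos(); print(bot.move_straight([p[0],p[1],.36],.3,contact_N=20),readout.read_time())
# IK for view poses
for x,z in ((-.15,.2),(-.12,.2),(-.2,.25),(-.1,.15),(-.15,.12),(.03,.082),(.03,.1)):
    R=rot(C.yaw,np.radians(45),0); zt=Ro.from_rotvec(R).as_matrix()[:,2]
    print(x,z,kinematics.solve_ik(C.w([x,0,z])+zt*go,R))
for n in ("scene","side"):
    im,d=imaging.camera(n); cv2.imwrite(f"pics/{n}4.png",im); np.save(f"{n}4.npy",d)
    c=imaging.get_calibration(n); P=C.inv(cloud(c,d).reshape(-1,3)).reshape(480,640,3)
    box=(d>0)&(P[...,0]>-.02)&(P[...,0]<.12)&(abs(P[...,1])<.19)&(P[...,2]>.02)&(P[...,2]<.2)
    hsv=cv2.cvtColor(im,cv2.COLOR_BGR2HSV); s=hsv[...,1]>90
    for nm,m in (("red",((hsv[...,0]<8)|(hsv[...,0]>172))&s),("green",(hsv[...,0]>45)&(hsv[...,0]<90)&s)):
        m=m&box; m=cv2.morphologyEx(m.astype(np.uint8),cv2.MORPH_OPEN,np.ones((2,2)))>0
        if m.sum()>10:
            v,u=np.nonzero(m); print(n,nm,m.sum(),(u.min(),u.max(),v.min(),v.max()),P[m].min(0),P[m].max(0),np.median(P[m],0))
E
python3 -c "
import cv2,numpy as np
a=cv2.imread('pics/scene4.png')[120:360,180:440];b=cv2.imread('pics/side4.png')[120:360,180:440]
cv2.imwrite('pics/m5.png',cv2.resize(np.hstack([a,b]),(800,369)))"
```

```text
False 10.65
-0.15 0.2 [0.0791 0.2048 2.4455 4.214  0.4306 0.9447]
-0.12 0.2 [0.0273 0.2334 2.3958 4.1826 0.3985 0.9294]
-0.2 0.25 None
-0.1 0.15 [-0.0024  0.4011  2.3812  3.8856  0.4857  1.2273]
-0.15 0.12 [0.0791 0.4852 2.4728 3.8089 0.6341 1.4103]
0.03 0.082 [-0.1358  0.644   2.1376  3.6881  0.4569  1.3089]
0.03 0.1 [-0.1358  0.6022  2.1395  3.7337  0.4233  1.2585]
scene red 228 (np.int64(292), np.int64(308), np.int64(240), np.int64(254)) [ 0.0107 -0.0258  0.0288] [0.1281 0.072  0.122 ] [ 0.029  -0.0137  0.1141]
scene green 153 (np.int64(319), np.int64(332), np.int64(252), np.int64(264)) [ 0.0243 -0.103   0.0977] [ 0.058  -0.0771  0.1218] [ 0.0369 -0.0947  0.114 ]
side red 82 (np.int64(312), np.int64(325), np.int64(246), np.int64(255)) [ 0.0121 -0.13    0.0074] [0.1232 0.0049 0.1212] [ 0.0288 -0.0056  0.1182]
side green 209 (np.int64(329), np.int64(345), np.int64(231), np.int64(246)) [ 0.0224 -0.1916  0.0371] [ 0.1115 -0.0545  0.1218] [ 0.0332 -0.0698  0.1139]
```

View pics/m5.png

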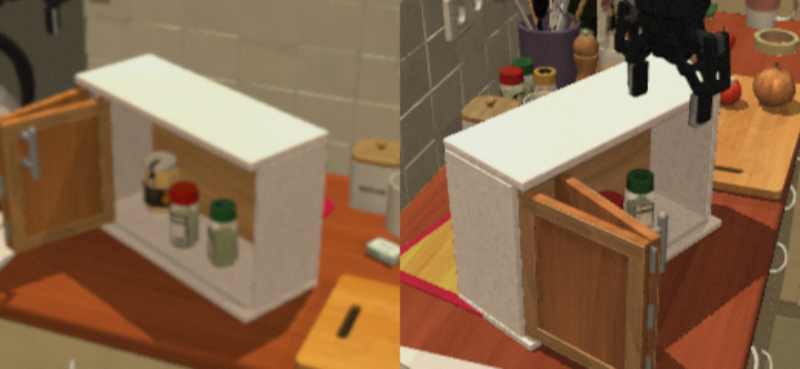

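```bash
python3 - <<'E'
from h import *
C=Cup([.5855,-.1235,0],np.radians(-26.7)); go=bot.grasp_offset
print(readout.read_q(),readout.read_tcp_pos())
for x,y,z,l,dy in [(-.12,0,.3,45,0),(-.12,0,.3,35,0),(-.12,-.05,.3,45,0),(-.08,-.1,.3,40,0),(-.08,-.1,.32,40,10),(-.08,0,.3,40,10),(-.05,0,.3,45,0),(-.08,0,.26,45,0)]:
    R=rot(C.yaw+np.radians(dy),np.radians(l),0); zt=Ro.from_rotvec(R).as_matrix()[:,2]
    print(x,y,z,l,dy,kinematics.solve_ik(C.w([x,y,z])+zt*go,R))
E
```

```text
[ 0.079   0.1006  1.761  -0.      1.283   0.6508] [0.4955 0.0512 0.3583]
-0.12 0 0.3 45 0 [ 0.0273 -0.0281  2.3115 -1.206   0.3666 -0.025 ]
-0.12 0 0.3 35 0 [-0.0262 -0.0302  2.2186 -0.5869  0.4568 -0.6648]
-0.12 -0.05 0.3 45 0 [-0.131  -0.0698  2.3496 -1.1574  0.2567 -0.1844]
-0.08 -0.1 0.3 40 0 [-0.3382 -0.0244  2.2568 -0.3677  0.2299 -1.1138]
-0.08 -0.1 0.32 40 10 [-0.4368 -0.0636  2.2353  0.3296  0.2918 -1.9991]
-0.08 0 0.3 40 10 [-0.1385  0.0125  2.2203 -0.4297  0.2373 -1.0342]
-0.05 0 0.3 45 0 [-0.0641  0.079   2.1996 -1.1792  0.3039 -0.1165]
-0.08 0 0.26 45 0 None
```

```bash
cat > fk.py <<'E'
from h import *
from scipy.optimize import least_squares
def fk(p,q):
    a1,d1,L2,L4,a3,L6,off6=p
    Rz=lambda a:Ro.from_euler('z',a).as_matrix(); Ry=lambda a:Ro.from_euler('y',a).as_matrix()
    R=Rz(q[0]); o=R@np.array([a1,0,d1]); R=R@Ry(q[1]); el=o+R@np.array([0,0,L2]); R=R@Ry(q[2])
    w=el+R@np.array([a3,0,L4]); R=R@Rz(q[3])@Ry(q[4]); t=w+R@np.array([0,0,L6]); R=R@Rz(q[5]+off6)
    return el,w,t,R
if __name__=="__main__":
    C=Cup([.5855,-.1235,0],np.radians(-26.7))
    D=[]
    rng=np.random.default_rng(0)
    while len(D)<40:
        p=np.array([rng.uniform(.35,.65),rng.uniform(-.4,.2),rng.uniform(.1,.5)]); r=rot(rng.uniform(-1,.5),rng.uniform(0,.9),0)
        q=kinematics.solve_ik(p,r)
        if q is not None: D.append((p,r,q))
    def res(x):
        o=[]
        for p,r,q in D:
            _,_,t,R=fk(x,q); o+=list(t-p)+list((R-Ro.from_rotvec(r).as_matrix()).ravel()*.3)
        return o
    best=min((least_squares(res,[0,.3,.45,.45,0,.3,o]) for o in (0,1.57,3.14,-1.57)),key=lambda s:s.cost)
    print(best.cost,best.x); np.save("fk.npy",best.x)
E
python3 fk.py
python3 - <<'E'
from fk import *
x=np.load("fk.npy"); C=Cup([.5855,-.1235,0],np.radians(-26.7)); go=bot.grasp_offset
q0=np.array(readout.read_q())
V={}
for nm,(X,Z) in dict(v2=(-.12,.2),v15=(-.1,.15)).items():
    R=rot(C.yaw,np.radians(45),0); zt=Ro.from_rotvec(R).as_matrix()[:,2]
    V[nm]=np.array(kinematics.solve_ik(C.w([X,0,Z])+zt*go,R)); print(nm,V[nm])
for nm,q1 in V.items():
    for s in np.linspace(0,1,11):
        el,w,t,R=fk(x,q0+s*(q1-q0)); print(nm,round(s,1),"el",el,"w",C.inv(w)[0],"tcp",C.inv(t)[0],"z",R[:,2])
E
```

```text
0.0026405603521835954 [0.0034 0.3061 0.5609 0.4838 0.0766 0.2927 1.5708]
v2 [0.0273 0.2334 2.3958 4.1826 0.3985 0.9294]
v15 [-0.0024  0.4011  2.3812  3.8856  0.4857  1.2273]
v2 0.0 el [0.0596 0.0047 0.8642] w [-0.1499  0.1072  0.6521] tcp [-0.1506  0.1067  0.3594] z [-0.0031 -0.0003 -1.    ]
v2 0.1 el [0.067  0.005  0.8634] w [-0.1572  0.0997  0.618 ] tcp [-0.2047  0.2002  0.3472] z [ 0.0094  0.3795 -0.9252]
v2 0.2 el [0.0744 0.0051 0.8625] w [-0.1669  0.0911  0.5854] tcp [-0.2288  0.2801  0.3707] z [ 0.1012  0.6721 -0.7335]
v2 0.3 el [0.0818 0.0052 0.8615] w [-0.1786  0.0813  0.5542] tcp [-0.2163  0.3335  0.4105] z [ 0.272   0.8277 -0.4909]
v2 0.4 el [0.0892 0.0052 0.8604] w [-0.1924  0.0706  0.5248] tcp [-0.1722  0.3518  0.4459] z [ 0.4933  0.8271 -0.2693]
v2 0.5 el [0.0965 0.0051 0.8592] w [-0.2081  0.059   0.4972] tcp [-0.1108  0.3325  0.46  ] z [ 0.7168  0.6856 -0.1272]
v2 0.6 el [0.1039 0.005  0.858 ] w [-0.2257  0.0465  0.4717] tcp [-0.0519  0.2804  0.4437] z [ 0.8895  0.4469 -0.0955]
v2 0.7 el [0.1112 0.0048 0.8566] w [-0.2449  0.0334  0.4483] tcp [-0.014   0.206   0.3977] z 
[... 1005 characters left out ...]
055 0.8495] w [-0.1898  0.0618  0.4633] tcp [-0.1238  0.3391  0.3968] z [ 0.627   0.7451 -0.2271]
v15 0.6 el [0.1589 0.0048 0.8451] w [-0.2061  0.0489  0.4328] tcp [-0.0647  0.2992  0.3779] z [ 0.816   0.5469 -0.1875]
v15 0.7 el [0.175  0.0039 0.8401] w [-0.2247  0.0351  0.4053] tcp [-0.0212  0.233   0.3341] z [ 0.925   0.2918 -0.2433]
v15 0.8 el [0.191  0.0026 0.8347] w [-0.2453  0.0207  0.381 ] tcp [-0.0072  0.1512  0.2718] z [ 0.9272  0.0327 -0.3731]
v15 0.9 el [0.2068 0.0012 0.8289] w [-0.2677  0.0058  0.3601] tcp [-0.029   0.0663  0.2018] z [ 0.8213 -0.1818 -0.5407]
v15 1.0 el [ 0.2225 -0.0005  0.8225] w [-0.2916 -0.0093  0.3427] tcp [-0.0846 -0.0093  0.1357] z [ 0.6317 -0.3177 -0.7071]
```

```bash
python3 - <<'E'
from fk import *
x=np.load("fk.npy"); C=Cup([.5855,-.1235,0],np.radians(-26.7))
for n in ("scene","side"):
    d=np.load(f"{n}4.npy"); P=cloud(imaging.get_calibration(n),d)[d>0]
    m=(P[:,0]>.35)&(P[:,0]<.9)&(P[:,1]>.08)&(P[:,1]<.5)&(P[:,2]>.2)&(P[:,2]<.7); Q=P[m]
    if len(Q): print(n,len(Q),Q.min(0),Q.max(0)); 
    for x0 in np.arange(.35,.9,.1):
        for y0 in np.arange(.1,.5,.1):
            s=Q[(Q[:,0]>=x0)&(Q[:,0]<x0+.1)&(Q[:,1]>=y0)&(Q[:,1]<y0+.1)]
            if len(s)>5: print(round(x0,2),round(y0,1),s[:,2].max(),len(s))
v2=np.array([ 0.0273,0.2334,2.3958,4.1826,0.3985,0.9294]); A=v2.copy(); A[1]=-.1; A[0]=-.25
q0=np.array(readout.read_q())
for s in np.linspace(0,1,11):
    el,w,t,R=fk(x,q0+s*(A-q0)); print(round(s,1),"w",C.inv(w)[0],"tcp",C.inv(t)[0],"z",R[:,2]@C.R)
for s in np.linspace(0,1,6):
    el,w,t,R=fk(x,A+s*(v2-A)); print(round(s,1),"w",C.inv(w)[0],"tcp",C.inv(t)[0],"z",R[:,2]@C.R)
E
```

```text
scene 6016 [0.3506 0.08   0.2001] [0.9    0.5    0.6584]
0.35 0.1 0.6405487275473015 9
0.45 0.1 0.6224656456514517 101
0.65 0.3 0.27514553847910994 416
0.75 0.2 0.26428393068628764 251
0.75 0.3 0.27271476175557413 54
0.85 0.1 0.4171548684515167 707
0.85 0.2 0.4182472902397248 1126
0.85 0.3 0.41765322072376027 722
0.85 0.4 0.4192243707020642 1723
side 43465 [0.3501 0.08   0.2   ] [0.9    0.4478 0.6774]
0.35 0.1 0.6774248263413263 2291
0.45 0.1 0.6729414204137241 3514
0.55 0.1 0.23787506078134033 20
0.65 0.3 0.27469272434263586 1495
0.65 0.4 0.22246017777509688 139
0.75 0.2 0.26866172678911393 112
0.75 0.3 0.275408773273452 196
0.85 0.1 0.5839815803531915 1284
0.85 0.2 0.41924610513821914 6007
0.85 0.3 0.4198119673871566 7197
0.85 0.4 0.3258920248732122 1211
0.0 w [-0.1499  0.1072  0.6521] tcp [-0.1506  0.1067  0.3594] z [-0.0026 -0.0016 -1.    ]
0.1 w [-0.1597  0.0827  0.6341] tcp [-0.1965  0.1889  0.3638] z [-0.1256  0.3627 -0.9234]
0.2 w [-0.1714  0.0588  0.6164] tcp [-0.2102  0.2576  0.405 ] z [-0.1324  0.6791 -0.7221]
0.3 w [-0.1849  0.0356  0.5989] tcp [-0.1891  0.2961  0.4654] z
[... 487 characters left out ...]
823  0.5009] tcp [-0.019  -0.0929  0.4244] z [ 0.9645 -0.0365 -0.2616]
1.0 w [-0.3258 -0.0973  0.4861] tcp [-0.0704 -0.1416  0.3501] z [ 0.8726 -0.1513 -0.4644]
0.0 w [-0.3258 -0.0973  0.4861] tcp [-0.0704 -0.1416  0.3501] z [ 0.8726 -0.1513 -0.4644]
0.2 w [-0.3182 -0.0803  0.4687] tcp [-0.07   -0.1129  0.317 ] z [ 0.8481 -0.1115 -0.518 ]
0.4 w [-0.313  -0.0627  0.4505] tcp [-0.0734 -0.0849  0.2839] z [ 0.8186 -0.076  -0.5693]
0.6 w [-0.31   -0.0447  0.4317] tcp [-0.0803 -0.058   0.2508] z [ 0.7848 -0.0453 -0.6181]
0.8 w [-0.3094 -0.0267  0.4124] tcp [-0.0906 -0.0325  0.218 ] z [ 0.7474 -0.0198 -0.6641]
1.0 w [-0.3111 -0.009   0.3926] tcp [-0.1042 -0.009   0.1856] z [ 0.7071 -0.     -0.7071]
```

```bash
python3 - <<'E'
from fk import *
C=Cup([.5855,-.1235,0],np.radians(-26.7)); go=bot.grasp_offset
v2=np.array([ 0.0273,0.2334,2.3958,4.1826,0.3985,0.9294]); A=v2.copy(); A[1]=-.1; A[0]=-.25
bot.set_joints(A); print(readout.read_contact_force(),readout.read_time())
bot.set_joints(v2); print(readout.read_contact_force(),readout.read_time(),C.inv(readout.read_tcp_pos()))
c=imaging.get_calibration("wrist"); im,d=imaging.camera("wrist"); cv2.imwrite("pics/w5.png",im); np.save("w5.npy",d); np.save("w5c.npy",c,allow_pickle=True)
print(proj(c,[C.w([.041,0,.12]),C.w([.041,0,.012]),C.w([.046,-.08,.12])]))
E
```

```text
[ 0.3034 -0.086   0.2144] 14.225
[ 0.4892 -0.2073 -0.2427] 15.075 [[-0.1064 -0.0002  0.1873]]
[[325.6643 288.002 ]
 [325.3841 180.1482]
 [229.1118 290.287 ]]
```

View pics/w5.png

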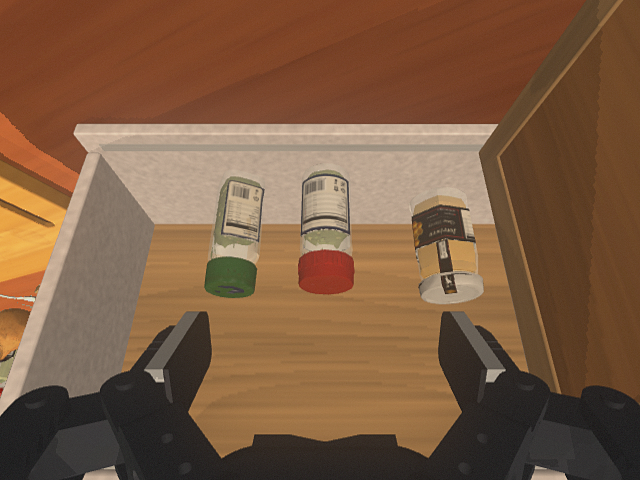

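The wrist view (upside down) shows the red cap at about (326,275) between the green one at (231,277) and the honey jar at (450,290). I'll measure from depth.

```bash
python3 - <<'E'
from h import *
C=Cup([.5855,-.1235,0],np.radians(-26.7))
im=cv2.imread("pics/w5.png"); d=np.load("w5.npy"); c=np.load("w5c.npy",allow_pickle=True).item()
P=C.inv(cloud(c,d).reshape(-1,3)).reshape(480,640,3)
hsv=cv2.cvtColor(im,cv2.COLOR_BGR2HSV); s=(hsv[...,1]>110)&(d>0)
from scipy.optimize import least_squares
for nm,m in (("red",((hsv[...,0]<6)|(hsv[...,0]>172))&s&(P[...,2]>.08)&(P[...,0]>0)),("green",(hsv[...,0]>45)&(hsv[...,0]<90)&s&(P[...,2]>.08))):
    v,u=np.nonzero(m); Q=P[m]; side=Q[(Q[:,2]>.095)&(Q[:,2]<.113)]
    f=least_squares(lambda t:np.hypot(side[:,0]-t[0],side[:,1]-t[1])-t[2],[.045,np.median(Q[:,1]),.02],loss='soft_l1',f_scale=.001)
    print(nm,m.sum(),u.min(),u.max(),v.min(),v.max(),Q.min(0),Q.max(0),"circle",f.x, "top z",np.percentile(Q[:,2],95))
b=(d>0)&(P[...,0]>0.02)&(P[...,0]<.11)&(P[...,1]>.04)&(P[...,1]<.16)&(P[...,2]>.03)&(P[...,2]<.13)
print("honey",np.percentile(P[b],[2,98],axis=0))
w=(d>0)&(abs(P[...,2]-.012)<.01)&(P[...,0]>0)&(P[...,0]<.02)&(abs(P[...,1])<.1); print("floor z",np.median(P[w][:,2]))
# right wall inner face, 
w=(d>0)&(P[...,1]<-.17)&(P[...,1]>-.21)&(P[...,0]>.02)&(P[...,0]<.1)&(P[...,2]>.05)&(P[...,2]<.2);print("wall y",np.median(P[w][:,1]))
w=(d>0)&(P[...,0]>.1)&(P[...,0]<.14)&(abs(P[...,1])<.1)&(P[...,2]>.13)&(P[...,2]<.2);print("back x",np.median(P[w][:,0]))
E
```

```text
red 1897 0 440 250 395 [ 0.0099 -0.7387  0.0891] [0.6912 0.1009 0.1317] circle [0.0345 0.0001 0.0225] top z 0.12050416993334569
green 48 205 252 259 297 [ 0.023  -0.0989  0.1017] [ 0.0616 -0.0616  0.1206] circle [ 0.0437 -0.0796  0.02  ] top z 0.12049773195389986
honey [[0.0492 0.0862 0.0324]
 [0.0961 0.1361 0.112 ]]
floor z 0.012294699782501002
wall y -0.19188236670333247
back x 0.12175421344897844
```

```bash
python3 - <<'E'
from h import *
C=Cup([.5855,-.1235,0],np.radians(-26.7)); go=bot.grasp_offset
R=rot(C.yaw,np.radians(45),0); zt=Ro.from_rotvec(R).as_matrix()[:,2]
grip(.71); print("w",readout.read_grip_width(),readout.read_time())
print(bot.move_straight(C.w([-.02,0,.12])+zt*go,.15,attitude=R,contact_N=10))
print(bot.move_straight(C.w([.0345,0,.074])+zt*go,.08,attitude=R,contact_N=8), C.inv(readout.read_tcp_pos()-zt*go),readout.read_time())
im,d=imaging.camera("wrist"); cv2.imwrite("pics/w6.png",im)
print(readout.read_contact_force())
E
```

```text
w 0.7125471314103675 15.5
False
False [[ 0.0342 -0.      0.074 ]] 17.5417
[-0.0659  0.4482 -0.1681]
```

View pics/w6.png

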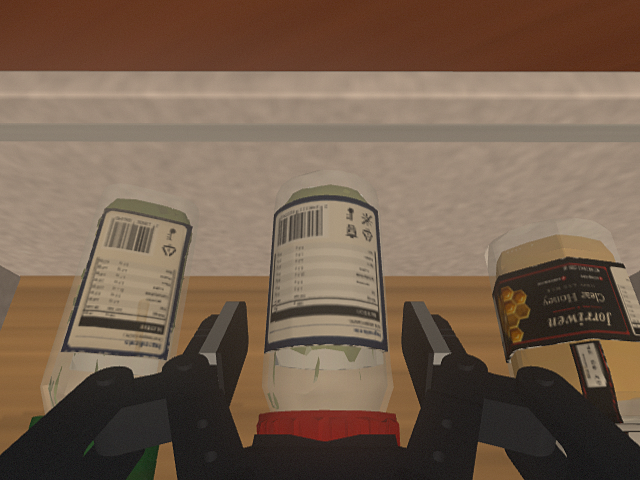

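The pads straddle the red jar's glass evenly at columns 240 and 410, clear of both neighbours. I'll grip, lift and withdraw.

```bash
python3 - <<'E'
from h import *
C=Cup([.5855,-.1235,0],np.radians(-26.7)); go=bot.grasp_offset
R=rot(C.yaw,np.radians(45),0); zt=Ro.from_rotvec(R).as_matrix()[:,2]
f0=readout.read_contact_force()
grip(0.0,40); print("w",readout.read_grip_width(),readout.read_contact_force(),readout.read_time())
print(bot.move_straight(C.w([.0342,0,.094])+zt*go,.08,contact_N=15),readout.read_contact_force()-f0,readout.read_grip_width())
print(bot.move_straight(C.w([-.12,0,.10])+zt*go,.15,contact_N=15),readout.read_contact_force()-f0,readout.read_grip_width(),readout.read_time())
im,d=imaging.camera("wrist"); cv2.imwrite("pics/w7.png",im)
im,d=imaging.camera("scene"); cv2.imwrite("pics/s7.png",im)
# plan
for yaw in (-26.7,-35,-45,-55):
  for p in ((.43,-.17,.13),(.36,-.3,.15),(.40,-.40,.15),(.503,-.5,.15),(.503,-.5,.09)):
    r=rot(np.radians(yaw),np.radians(45),0); z=Ro.from_rotvec(r).as_matrix()[:,2]
    print(yaw,p,kinematics.solve_ik(np.array(p)+z*go,r))
E
python3 -c "
import cv2,numpy as np
a=cv2.imread('pics/w7.png')[:,:];b=cv2.imread('pics/s7.png')
cv2.imwrite('pics/m7.png',cv2.resize(np.hstack([a,b]),(800,300)))"
```

```text
w 0.4975583462878227 [-1.9782  2.4837  3.6642] 17.8833
False [-0.3463 -0.6256 -0.4273] 0.49929422916235944
False [ 0.6339 -0.9301 -0.7429] 0.49634603579640924 19.4583
-26.7 (0.43, -0.17, 0.13) [-0.354   0.4467  2.4943  3.2849  0.5865  1.5305]
-26.7 (0.36, -0.3, 0.15) [-0.9012  0.3782  2.4624  2.5045  0.5249  1.8228]
-26.7 (0.4, -0.4, 0.15) [-0.9817  0.445   2.2516  2.1944  0.444   2.0876]
-26.7 (0.503, -0.5, 0.15) [-0.9241  0.5653  1.9499  1.8783  0.3343  2.4818]
-26.7 (0.503, -0.5, 0.09) [-0.9241  0.6792  1.9518  2.1571  0.3849  2.1843]
-35 (0.43, -0.17, 0.13) [-0.2491  0.4482  2.478   3.6098  0.5879  1.434 ]
-35 (0.36, -0.3, 0.15) [-0.8007  0.3744  2.478   2.8615  0.5038  1.6825]
-35 (0.4, -0.4, 0.15) [-0.9111  0.4371  2.2735  2.5603  0.3907  1.9012]
-35 (0.503, -0.5, 0.15) [-0.872   0.5564  1.9709  2.2611  0.239   2.2503]
-35 (0.503, -0.5, 0.09) [-0.872   0.6725  1.9728  2.5366  0.3267  1.9639]
-45 (0.43, -0.17, 0.13) [-0.1406  0.4529  2.4412  3.9899  0.6024  1.3079]
-45 (0.36, -0.3, 0.15) [-0.6719  0.3745  2.4775  3.3099  0.4986  1.5031]
-45 (0.4, -0.4, 0.15) [-0.8179  0.4337  2.2831  3.0765  0.361   1.6087]
-45 (0.503, -0.5, 0.15) [-0.8046  0.5527  1.9798  3.0643  0.1767  1.6333]
-45 (0.503, -0.5, 0.09) [-0.8046  0.6697  1.9817  3.095   0.2953  1.6018]
-55 (0.43, -0.17, 0.13) [-0.0583  0.4621  2.3897  4.3375  0.6385  1.1852]
-55 (0.36, -0.3, 0.15) [-0.5498  0.3798  2.4564  3.7488  0.5169  1.3257]
-55 (0.4, -0.4, 0.15) [-0.7239  0.4371  2.2735  3.6071  0.3773  1.3024]
-55 (0.503, -0.5, 0.15) [-0.7369  0.5567  1.9703  3.9293  0.2225  0.9546]
-55 (0.503, -0.5, 0.09) [-0.7369  0.6727  1.9721  3.6678  0.3166  1.2254]
```

View pics/m7.png

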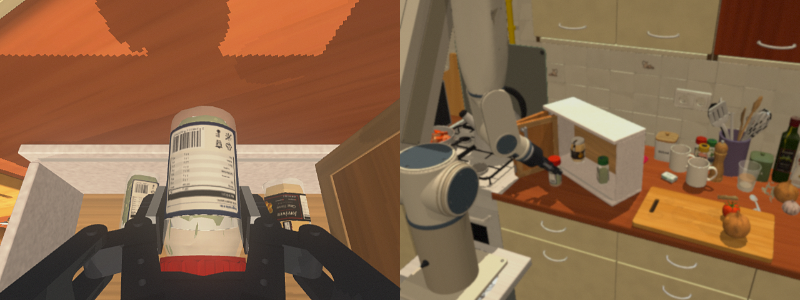

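The jar is held upright and is out of the cupboard; the green and honey jars still stand in place. I'll carry it round the front to above the board and look again.

```bash
python3 - <<'E'
from h import *
go=bot.grasp_offset
def mv(p,yaw,v=.2,cn=15):
    r=rot(np.radians(yaw),np.radians(45),0); z=Ro.from_rotvec(r).as_matrix()[:,2]
    return bot.move_straight(np.array(p)+z*go,v,attitude=r,contact_N=cn)
for p,y in (((.40,-.20,.13),-30),((.37,-.32,.14),-33),((.507,-.4975,.14),-35)):
    print(mv(p,y),readout.read_grip_width(),readout.read_time())
c=imaging.get_calibration("wrist"); im,d=imaging.camera("wrist"); cv2.imwrite("pics/w8.png",im); np.save("w8.npy",d); np.save("w8c.npy",c,allow_pickle=True)
print(readout.read_tcp_pos(), readout.read_tool_rot(), rot(np.radians(-35),np.radians(45),0))
im,d=imaging.camera("scene"); cv2.imwrite("pics/s8.png",im); np.save("s8.npy",d)
im,d=imaging.camera("side"); cv2.imwrite("pics/d8.png",im)
E
python3 -c "
import cv2,numpy as np
a=cv2.imread('pics/w8.png')[:,:];b=cv2.imread('pics/s8.png')
cv2.imwrite('pics/m8.png',cv2.resize(np.hstack([a,b]),(800,300)))"
```

```text
False 0.498568124408958 20.4833
False 0.4979036148986772 21.2583
False 0.49670671424006424 22.5333
[ 0.5173 -0.5041  0.1263] [ 0.7146  2.2673 -0.2951] [ 0.7145  2.2661 -0.2959]
```

View pics/m8.png

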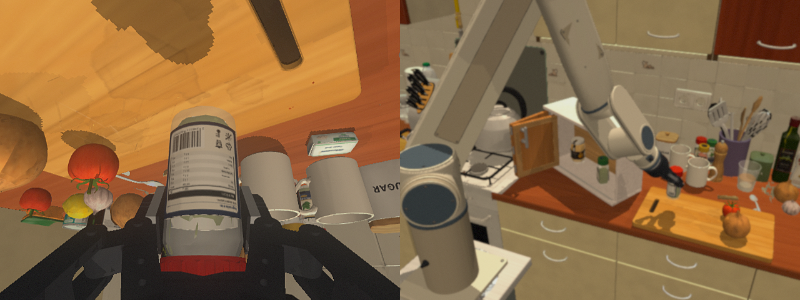

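```bash
python3 - <<'E'
from h import *
im=cv2.imread("pics/w8.png"); d=np.load("w8.npy"); c=np.load("w8c.npy",allow_pickle=True).item()
P=cloud(c,d)
m=(d>0)&(abs(P[...,2]-.023)<.006)&(P[...,0]>.2)&(P[...,0]<.8)
Q=P[m]; print("z",np.median(Q[:,2]))
ex=[];ey=[]
for x0 in np.arange(.42,.60,.02):
    s=Q[abs(Q[:,0]-x0)<.005]; 
    if len(s)>20: ey.append((x0,s[:,1].max(),s[:,1].min()))
for y0 in np.arange(-.62,-.42,.03):
    s=Q[abs(Q[:,1]-y0)<.005]; 
    if len(s)>20: ex.append((y0,s[:,0].max(),s[:,0].min()))
print(np.array(ey));print(np.array(ex))
# jar uprightness/bottom: glass bottom points near the expected place
J=P[(d>0)&(np.hypot(P[...,0]-.507,P[...,1]+.4975)<.032)&(P[...,2]>.06)]
if len(J): print("jar zmin",np.percentile(J[:,2],[0.5,2,50,99])); 
for a,b in ((.085,.10),(.10,.115),(.115,.13),(.13,.15)):
    s=J[(J[:,2]>a)&(J[:,2]<b)]; print(a,len(s),s.mean(0) if len(s) else '', s[:,1].min() if len(s) else '')
hsv=cv2.cvtColor(cv2.imread("pics/s8.png"),cv2.COLOR_BGR2HSV); d=np.load("s8.npy"); c=imaging.get_calibration("scene"); S=cloud(c,d)
m=(d>0)&(hsv[...,0]>11)&(hsv[...,0]<25)&(hsv[...,1]>110)&(abs(S[...,2]-.021)<.006)
s=S[m]; s=s[(s[:,1]<-.36)&(s[:,0]<.65)]; print("scene board",s.min(0),s.max(0),cv2.minAreaRect((s[:,:2]*1000).astype(np.float32)))
E
```

```text
z 0.022698934558590317
[[ 0.42   -0.5221 -0.6621]
 [ 0.44   -0.4935 -0.703 ]
 [ 0.46   -0.4646 -0.6954]
 [ 0.48   -0.4436 -0.7092]
 [ 0.5    -0.4078 -0.7408]
 [ 0.52   -0.3938 -0.7847]
 [ 0.54   -0.3943 -0.8245]
 [ 0.56   -0.3948 -0.8261]
 [ 0.58   -0.3952 -1.003 ]]
[[-0.62    0.6052  0.4082]
 [-0.59    0.7527  0.3984]
 [-0.56    0.7159  0.3943]
 [-0.53    0.7157  0.416 ]
 [-0.5     0.7574  0.4367]
 [-0.47    0.7959  0.4578]
 [-0.44    0.7996  0.4801]]
jar zmin [0.0797 0.0824 0.1369 0.17  ]
0.085 3386 [ 0.4913 -0.4862  0.0928] -0.5151339919399207
0.1 4101 [ 0.4908 -0.4861  0.1077] -0.5137091699795353
0.115 5201 [ 0.4918 -0.4871  0.123 ] -0.5238310315515966
0.13 9672 [ 0.4919 -0.4869  0.1402] -0.5220951247163832
scene board [ 0.3808 -0.8896  0.015 ] [ 0.6468 -0.3644  0.027 ] ((504.81378173828125, -632.1231689453125), (262.427490234375, 526.2100219726562), 2.376563310623169)
```

Measured board end is y ≈ -0.3935, so the spot is about (0.507, -0.4995). The jar is upright with its underside at about z 0.078. I'll lower it slowly with contact detection.

```bash
python3 - <<'E'
from h import *
go=bot.grasp_offset
r=rot(np.radians(-35),np.radians(45),0); z=Ro.from_rotvec(r).as_matrix()[:,2]
def mv(p,v,cn): return bot.move_straight(np.array(p)+z*go,v,attitude=r,contact_N=cn)
print(mv((.507,-.4995,.096),.08,12),readout.read_contact_force())
hit=mv((.507,-.4995,.081),.015,4)
print(hit,(np.array(readout.read_tcp_pos())-z*go),readout.read_contact_force(),readout.read_time())
im,d=imaging.camera("wrist"); cv2.imwrite("pics/w9.png",im)
E
```

```text
False [ 0.5016 -0.0212 -1.2633]
True [ 0.5073 -0.4996  0.0851] [ 0.4078 -1.3254  2.7511] 24.1083
```

View pics/w9.png

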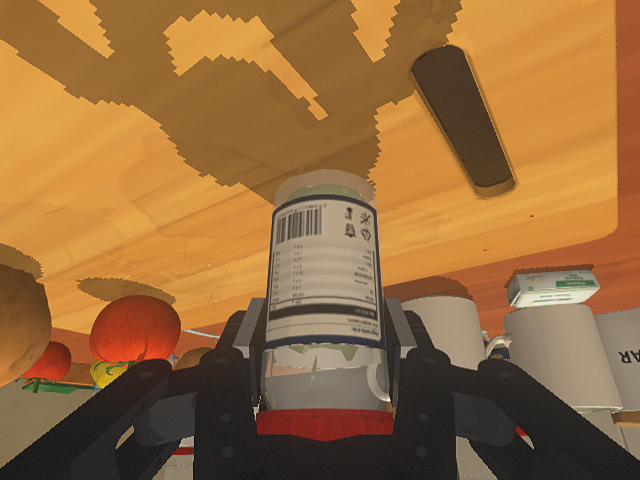

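Contact came exactly at the predicted height, with the jar standing on the board. Now I'll release and back off along the tool axis.

```bash
python3 - <<'E'
from h import *
go=bot.grasp_offset
r=rot(np.radians(-35),np.radians(45),0); z=Ro.from_rotvec(r).as_matrix()[:,2]
grip(.62); grip(.85); t=np.array(readout.read_tcp_pos())
print(readout.read_contact_force(),readout.read_grip_width())
print(bot.move_straight(t-z*.10,.12,contact_N=8))
c=imaging.get_calibration("wrist"); im,d=imaging.camera("wrist"); cv2.imwrite("pics/w10.png",im)
P=cloud(c,d); hsv=cv2.cvtColor(im,cv2.COLOR_BGR2HSV)
m=(d>0)&((hsv[...,0]<6)|(hsv[...,0]>172))&(hsv[...,1]>110)&(np.hypot(P[...,0]-.507,P[...,1]+.4995)<.05)&(P[...,2]>.08)
print(m.sum(),P[m].min(0),P[m].max(0),P[m].mean(0))
q=np.array(readout.read_q()); print(q)
im,d=imaging.camera("scene"); cv2.imwrite("pics/s10.png",im); np.save("s10.npy",d)
im,d2=imaging.camera("side"); cv2.imwrite("pics/d10.png",im); np.save("d10.npy",d2)
print(readout.read_time())
E
python3 -c "
import cv2,numpy as np
a=cv2.imread('pics/s10.png');b=cv2.imread('pics/d10.png')
cv2.imwrite('pics/m10.png',cv2.resize(np.hstack([a[100:420,160:620],b[60:380,140:480]]),(800,320)))"
```

```text
[ 0.217  -0.5715 -0.0448] 0.8479979143879346
False
4270 [ 0.4836 -0.5221  0.1092] [ 0.5277 -0.4767  0.1317] [ 0.4962 -0.4923  0.1235]
[-0.9051  0.4873  2.1128  2.3771  0.3008  2.101 ]
25.8917
```

View pics/m10.png

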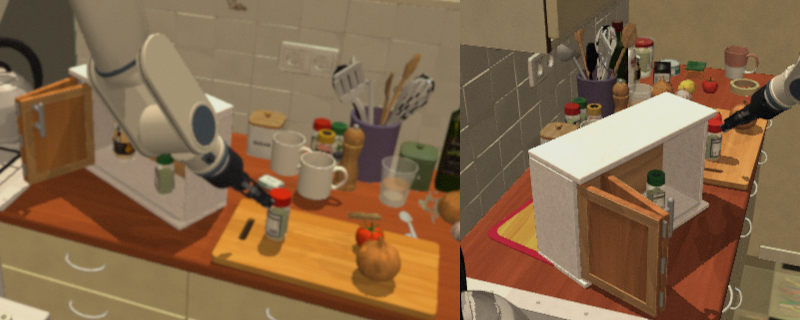

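View pics/w10.png

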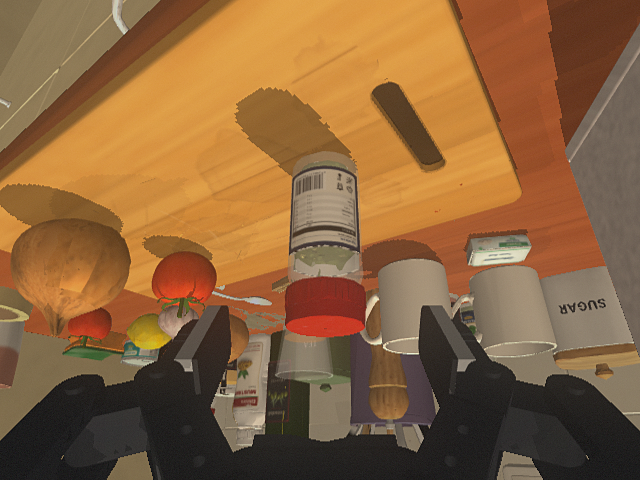

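The jar stands upright on the bare part of the board with its cap top at z ≈ 0.131, as expected. Next I'll check the door angle by projecting the handle and fold for several q.

```bash
python3 - <<'E'
from h import *
C=Cup([.5855,-.1235,0],np.radians(-26.7))
o=[]
for n,f,(x0,y0,x1,y1) in (("scene","s10",(150,150,290,290)),("side","d10",(250,210,350,360))):
    im=cv2.imread(f"pics/{f}.png"); c=imaging.get_calibration(n); im=cv2.resize(im,None,fx=4,fy=4,interpolation=2)
    for q,col in ((1.45,(255,0,255)),(1.35,(255,255,0)),(1.25,(0,255,255))):
        uv=proj(c,[C.w(handle(q,.24)),C.w(handle(q,.154))]); print(n,q,uv.ravel())
        cv2.line(im,*[tuple(int(4*t+2) for t in a) for a in uv],col,1)
    o.append(cv2.resize(im[4*y0:4*y1,4*x0:4*x1],(400,int(400*(y1-y0)/(x1-x0)))))
h=min(a.shape[0] for a in o); cv2.imwrite("pics/m11.png",np.hstack([a[:h] for a in o]))
d=np.load("s10.npy"); P=C.inv(cloud(imaging.get_calibration("scene"),d).reshape(-1,3)).reshape(480,640,3)
# panel/handle points in side depth
for n,f in (("scene","s10"),("side","d10")):
    d=np.load(f"{f}.npy"); Q=C.inv(cloud(imaging.get_calibration(n),d)[d>0])
    Q=Q[(Q[:,0]>-.25)&(Q[:,0]<-.02)&(Q[:,1]>.05)&(Q[:,1]<.25)&(Q[:,2]>.05)&(Q[:,2]<.15)]
    # outer face line fit (RANSAC-free): 
    l=cv2.fitLine(Q[:,:2].astype(np.float32),cv2.DIST_HUBER,0,.005,.01).ravel(); print(n,len(Q),"panel direction angle from cup y axis (deg)",np.degrees(np.arctan2(abs(l[0]),abs(l[1]))),l)
E
```

```text
scene 1.45 [198.7153 202.2801 201.7792 236.4559]
scene 1.35 [203.0642 205.5645 206.0331 240.0015]
scene 1.25 [207.885  208.5814 210.7399 243.255 ]
side 1.45 [350.9606 257.2068 349.0342 296.5416]
side 1.35 [359.5183 252.954  357.2551 292.0204]
side 1.25 [366.8666 248.6704 364.325  287.4634]
scene 2505 panel direction angle from cup y axis (deg) 82.657 [ 0.9918 -0.1278 -0.0904  0.1383]
side 3434 panel direction angle from cup y axis (deg) 83.10922 [ 0.9928  0.12   -0.1171  0.1844]
```

View pics/m11.png

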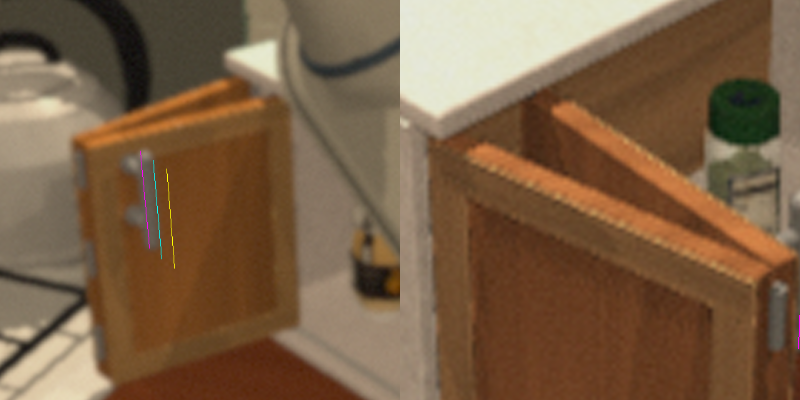

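The panels measure 82.7° and 83.1°, i.e. q ≈ 1.443 to 1.450, so the door is fully folded. One quick check of the other jars, then I hand in.

```bash
python3 - <<'E'
from h import *
C=Cup([.5855,-.1235,0],np.radians(-26.7))
for n,f,g in (("scene","scene4","s10"),("side","side4","d10")):
    for ff,dd in ((f,f+".npy"),(g,g+".npy")):
        im=cv2.imread(f"pics/{ff}.png"); d=np.load(dd); P=C.inv(cloud(imaging.get_calibration(n),d).reshape(-1,3)).reshape(480,640,3)
        hsv=cv2.cvtColor(im,cv2.COLOR_BGR2HSV)
        m=(d>0)&(hsv[...,0]>45)&(hsv[...,0]<90)&(hsv[...,1]>90)&(P[...,2]>.09)&(P[...,2]<.125)&(P[...,0]>0)&(P[...,0]<.12)&(abs(P[...,1]+.08)<.05)
        h=(d>0)&(P[...,2]>.03)&(P[...,2]<.115)&(P[...,0]>.03)&(P[...,0]<.11)&(P[...,1]>.06)&(P[...,1]<.16)
        print(ff,"green",m.sum(),np.median(P[m],0),"honey",h.sum(),np.median(P[h],0) if h.sum() else '')
print(readout.read_contact_force(),readout.read_time())
order.job_done()
E
```

```text
scene4 green 156 [ 0.0363 -0.0917  0.1164] honey 718 [0.0651 0.0989 0.0843]
s10 green 107 [ 0.0337 -0.0939  0.113 ] honey 465 [0.0585 0.0994 0.0633]
side4 green 211 [ 0.0363 -0.069   0.116 ] honey 0 
d10 green 214 [ 0.0358 -0.0699  0.1164] honey 0 
[ 0.3443 -0.0678 -0.8286] 25.8917
the job is handed in; nothing more can be done
```

I folded the bifold door fully back, stood the red-capped jar on the bare part of the chopping board, and handed the job in at 25.9 s (limit 72 s).

- **Door:** I pulled it by the bar until it met the stop. After release, depth fits from two cameras gave q ≈ 1.443 and 1.450 against the stop at 1.45, so it is folded right back.
- **Red jar:** It was gripped with the tool leaning 45° and lifted out upright. It was lowered at 15 mm/s until light contact, which came at the predicted height at about (0.507, -0.4995), the board spot. After release it stands upright with its cap top at z 0.131–0.132, as expected for a 108 mm jar on the 23 mm board.
- **Other jars:**
  - **Green:** In the side view, its cap was within about 1 mm before and after. In the scene view its centre shifted 2–3 mm with fewer pixels matched, which I put down to the arm partly blocking the view.
  - **Honey:** It was visible only in the scene camera and was partly hidden at the end. Sideways its centre held within 1 mm, but the visible part's centre differed by about 7 mm in depth and 21 mm in height. I put that down to the same blocking, so it is the weaker check.
- **Forces:** No move hit its contact limit except the intended set-down. The gripper was open and 10 cm back from the jar at hand-in, touching nothing.
- **Disagreement:** The scene and side cameras differed by about 12 mm on the cupboard and board. I settled this with the wrist camera and depth readings.

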